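# Snap the blue-capped tube into the rocker's clips

## Task

Take the blue-capped sample tube out of the grey tray and snap it sideways into the pair of orange spring clips on top of the tube rocker, lying level, fully home in both clips and roughly centred between them; either way round will do. Leave the other two tubes lying in the tray.

Things in the scene. Friction and masses are not known exactly. Their poses are not given: they have to be found in the camera images.
- blue_tube_center (a point): Centre (on the axis, half-way along) of the loose, rigid, pale sample tube with the blue cap, 132 mm long, about 60 g. x runs along it to the cap: 30 mm diameter cylinder from -49 to +47 mm, 35 mm diameter cap from there to +66, conical tip from -66 to -49. It lies level in the grey tray, axis 34 mm above the bench, free for fingers 34 mm either side of the centre; lift straight up.
- white_tube_center (a point): Centre of a like tube with a white cap, same size and axes; leave it in the tray. The tray is fixed, 150 x 240 mm, with a 6 mm floor and three side-by-side places 80 mm apart, tubes parallel; which tube lies in which place varies. Low V rests, 8 mm wide, carry each tube 38 mm either side of its centre.
- yellow_tube_center (a point): Centre of a like tube with a yellow cap, same size and axes; leave it in the tray.
- clip_seat (a point): Centre of a tube snapped home in the clips on the fixed white rocker; 105 mm above the bench, 36 mm above its black platform. x: level, along the seated tube; z up. Two orange 12 mm wide C clips at x = -30 and +30 mm, 48 mm free between. Flared sprung jaws reach 22 mm above this point, 40 mm apart there; throat 22 mm. Grip the tube mid-way, push straight down to this point, 10 to 15 N.

How it is judged:
At the end, for the whole second after the job is handed in: The blue-capped tube is let go and held in both clips: its centre within 15 mm of the clip seat along the tube, 6 mm across and 6 mm in height, and its axis within 0.12 rad (7 degrees) of the clips' axis, either way round; the white- and yellow-capped tubes lie within 30 mm of where they started (x of blue_tube_center in the frame of clip_seat between -0.015 and 0.015 m and y of blue_tube_center in the frame of clip_seat between -0.006 and 0.006 m and z of blue_tube_center in the frame of clip_seat between -0.006 and 0.006 m and angle between the x axis of blue_tube_center and the x axis of clip_seat, either way round below 0.12 rad and distance of each of white_tube_center, yellow_tube_center from where it was at the start of the episode below 0.03 m); the robot touches nothing.
It fails at once if the white-capped tube is moved more than 30 mm (distance of white_tube_center from where it was at the start of the episode above 0.03 m).
It fails at once if the yellow-capped tube is moved more than 30 mm (distance of yellow_tube_center from where it was at the start of the episode above 0.03 m).
It also fails if it takes over 38 s, if anything falls off the work surface, if the arm or the gripper's body presses on something with over 40 N, if the wrist force passes 120 N, or if a joint passes its speed limit or range.

## Robot

A 7-joint arm with a two-finger parallel gripper is mounted at the origin on the work surface. World frame = base frame: x ahead of the robot, y to its left, z up, the work surface at z = 0. Lengths are in m, angles in rad, forces in N, time in s.
With the tool pointing down it reaches from about 0.4 to 0.9 m from the base axis. Payload 5.6 kg.
Tool frame: the origin (TCP) lies midway between the tips of the shut fingers; the grasp point (between the pads) lies robot.hold_point_z behind it (robot.hold_point_z is the distance from the TCP to the grasp point, in m); z points along the fingers, y is the line along which they close (so a half turn about z gives the same grasp; the last joint's range is limited). The gripper opens to 92 mm and grips with 3 to 60 N. Pads are 20 mm wide; open, the fingers measure 128 mm over their backs; the gripper's body (75 mm by 189 mm) begins 69 mm behind the grasp point.
Start: joints at [-1.252, 0.468, -0.012, 1.603, 0.006, 1.071, -0.056], TCP at [0.23, 0.608, 0.215] pointing down, gripper open.
Joint ranges: [-2.53, 2.53], [-0.31, 2.02], [-1.57, 1.55], [0.28, 2.44], [-1.29, 4.43], [0.15, 1.84], [-2.92, 2.92]. Speed limits (rad/s): [2.57, 2.57, 3.14, 3.14, 3.14, 3.14, 3.14].

## Interface

Orientations are given as a unit quaternion [w, x, y, z].
In Python, from plant import monitor, grab_frame, get_calibration, robot gives the robot as it stands. The module is installed in compiled form; this text tells all that it offers.
- The arm moves only by the tool move_arm, never from a script. Its argument "steps" is a list of rows, each a list of 2 entries, a list of its own where there are three numbers: the shift along the tool's x, y, z each as a share of 0.5 m, from -1 to 1, then the turn about the tool's z as a share of 360 degrees, from -1 to 1. A call has 1 to 8 rows; each row is the pose to reach, as a shift and turn from the pose commanded when the call began, along the tool's axes at that moment, turning the shorter way round; what a row does not reach only later rows make up. A row lasts 1/10 s, in which the tool goes at most 50 mm and 8.59 degrees, less where a joint would pass 70% of its speed; a pose out of reach is approached as far as the arm can. A call with a number of a shift or a turn outside -1 to 1 is refused whole. A call with a gripper value outside its range is refused whole. "fingers" is the closure, from -1 (fully open) to 1 (shut), so that 0 is half open, set as the call begins (left out, the last holds). The fingers move at their own pace and stop on an object; "newtons" is the grip in N (left out, the last holds). Time passes only in rows, so rows that repeat a pose let the fingers close. It gives the time, the measured TCP pose, the force, the opening and the grip force at its end, in the units of the state.
- monitor.observe(): the state, without advancing time (a new reading comes with each control period).
- grab_frame(name): name is "scene" or "top" or "wrist"; returns the picture (420x560x3 uint8, red, green, blue); there is no depth.
- get_calibration(name): a dict with "intrinsics" (3x3 intrinsics, pixels), "R" (3x3) and "t" (3): a world point X has camera coordinates R X + t; the wrist camera has in their place "tool_from_camera" (4x4, takes a point from camera to tool coordinates, whose origin is the TCP and whose axes are the flange's). Camera axes: x right, y down, z forward; pixel columns grow to the right and rows downward; lengths in m; the calibration is good to about 2 mm. A picture is of the moment at which its call begins: read the wrist's pose just before it. get_calibration takes no time and is no camera call.
- robot.finish_job(): hands the job in; it is judged then, once.
The state is a dict: "t": time; "q": joint angles; "joint_vel": joint speeds; "effort": joint torques, N m; "tcp_pos": TCP position; "ee_rot": TCP orientation; "ft_force": force on the tool from outside, world axes, zero at the start; "moment": the same for the moment, N m; "width": opening from 0.0 (shut) to 1.0 (fully open); "finger_force": force on a finger pad.
Only numpy, scipy, OpenCV 4.12 (cv2) and the standard library are available. Lean on these libraries where they do the work, as an engineer would, in place of code of your own. Each camera call takes 0.05 s, during which the arm holds its last target. There are 200 camera calls.

## Working session

There is one attempt and no reset: what is moved stays moved. The work goes in short steps, Python scripts to look and compute and a tool call to move; the robot and the scene stay as the last step left them, time stands still between calls to the robot, and variables do not carry over. Pictures are saved under pics/ and viewed, at most 10 in all, crops included, and the job is handed in when it is done.

Besides the shell and the picture viewer there is one more tool, called after ">>>" as name([rows], argument=value, ...), one row to a line, values as JSON. move_arm: Moves the arm, as the interface text tells. Its arguments: {"type":"object","properties":{"steps":{"type":"array","items":{"type":"array"}},"fingers":{"type":"number"},"newtons":{"type":"number"}},"required":["steps"]}

```bash
mkdir -p pics; python3 - <<'E'
from plant import monitor, grab_frame, get_calibration, robot
import cv2
s=monitor.observe();print(s, robot.hold_point_z)
for n in("top","scene"):
    cv2.imwrite(f"pics/{n}0.png",grab_frame(n)[:,:,::-1]);c=get_calibration(n);print(n,c)
print(get_calibration("wrist"))
E
```

```text
{'t': 0.0, 'q': array([-1.25202233,  0.46840577, -0.01159749,  1.60358112,  0.00600196,
        1.07141346, -0.05630426]), 'joint_vel': array([ 0.00159575, -0.00133486,  0.00012792,  0.00129575,  0.00129679,
       -0.00055958, -0.00178691]), 'effort': array([-2.02897581e-05, -5.20559120e+01, -1.25715678e-02, -2.43751180e+01,
       -5.66309772e-02,  1.70438911e-02,  1.66824743e-04]), 'tcp_pos': array([0.22992416, 0.60736629, 0.2136394 ]), 'ee_rot': array([-9.62424574e-05,  1.79937644e-01,  9.83677619e-01, -8.81417742e-04]), 'ft_force': array([ 0.02360727, -0.05233613,  0.09065438]), 'moment': array([-0.01799983, -0.02377369,  0.01500408]), 'finger_force': 0.0, 'width': 1.0010914334723646} 0.0187
top {'intrinsics': array([[408.13530469,   0.        , 274.69916541],
       [  0.        , 408.13530469, 208.06094159],
       [  0.        ,   0.        ,   1.        ]]), 'R': array([[ 0.00875684, -0.99982837,  0.0163263 ],
       [-0.98583794, -0.01136642, -0.16731513],
       [ 0.16747199, -0.01462994, -0.98576828]]), 't': array([-0.01335142,  0.53420894,  0.98722595])}
scene {'intrinsi
[... 195 characters left out ...]
16, -0.01012387],
       [ 0.36127766, -0.54987663, -0.75306981],
       [-0.42632442,  0.62085757, -0.65786272]]), 't': array([-0.41562248, -0.10066813,  1.54209016])}
{'intrinsics': array([[340.07138125,   0.        , 278.13184537],
       [  0.        , 340.07138125, 215.62863471],
       [  0.        ,   0.        ,   1.        ]]), 'tool_from_camera': array([[-4.13728682e-05, -9.68383729e-01, -2.49465333e-01,
         7.05050195e-02],
       [ 9.99999408e-01, -3.11356888e-04,  1.04279059e-03,
        -7.89970768e-04],
       [-1.08749419e-03, -2.49465142e-01,  9.68383168e-01,
        -1.69854755e-01],
       [ 0.00000000e+00,  0.00000000e+00,  0.00000000e+00,
         1.00000000e+00]])}
```

View pics/top0.png

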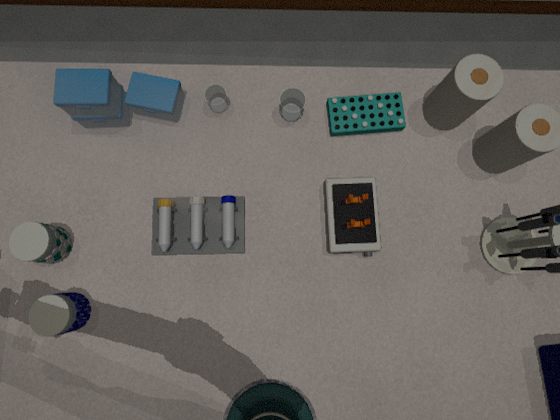

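View pics/scene0.png

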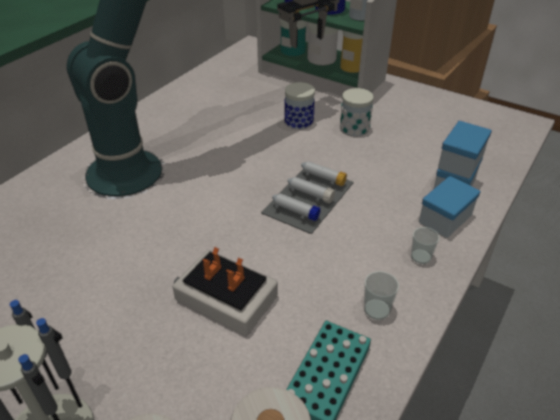

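The top view shows the tray at about (198,225), with the blue tube rightmost: cap (229,199), tip (229,247). The rocker is at (354,214), with clips at about (356,199) and (358,224). The scene view agrees. I'll enlarge both areas.

```bash
python3 - <<'E'
import cv2,numpy as np
i=cv2.imread("pics/top0.png")
a=i[185:260,190:250];b=i[170:260,320:385]
f=lambda m,k:cv2.resize(m,None,fx=k,fy=k,interpolation=cv2.INTER_CUBIC)
a=f(a,6);b=f(b,6);h=max(a.shape[0],b.shape[0])
a=cv2.copyMakeBorder(a,0,h-a.shape[0],0,10,0)
cv2.imwrite("pics/crop.png",cv2.convertScaleAbs(np.hstack([a,b]),alpha=1.6))
E
```

```text
(no output)
```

View pics/crop.png

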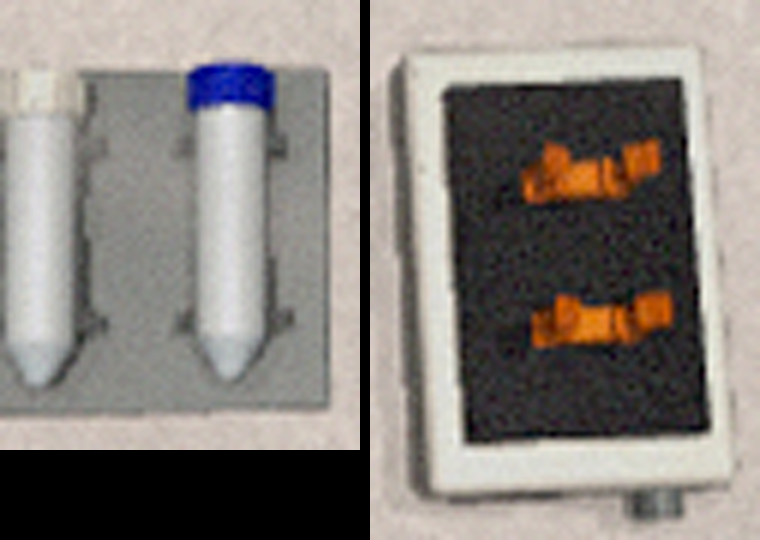

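```bash
cat > h.py <<'E'
import numpy as np
from plant import monitor, grab_frame, get_calibration, robot
from scipy.spatial.transform import Rotation as Ro
def rot(s): return Ro.from_quat(np.roll(s["ee_rot"],-1)).as_matrix()
def px(name,u,v,z,s=None):
    c=get_calibration(name);d=np.linalg.solve(c["intrinsics"],[u,v,1])
    if name=="wrist":
        T=c["tool_from_camera"];R=rot(s);o=R@T[:3,3]+s["tcp_pos"];d=R@T[:3,:3]@d
    else: o=-c["R"].T@c["t"];d=c["R"].T@d
    return o+d*(z-o[2])/d[2]
def go(target,s=None):
    s=s or monitor.observe();return rot(s).T@(np.array(target)-s["tcp_pos"])/0.5
E
python3 - <<'E'
from h import *
a=px("top",228.5,196,.034);b=px("top",228.2,248.7,.034);print(a,b,(a+b)/2,np.linalg.norm(a-b),np.arctan2(*(a-b)[1::-1]))
o=lambda x,y,z:px("top",320+(x-370)/6,170+y/6,z)
p=o(583,178,.088);q=o(597,322,.088);print(p,q,(p+q)/2,np.linalg.norm(p-q),np.arctan2(*(p-q)[1::-1]))
c=[o(*v,.068) for v in((445,87),(684,79),(709,430),(466,442))];print(np.mean(c,0),c)
s=monitor.observe();R=rot(s);print(R)
m=(a+b)/2
print(go([m[0],m[1],.2]))
E
```

```text
[0.5662187  0.11068739 0.034     ] [0.43140522 0.10770857 0.034     ] [0.49881196 0.10919798 0.034     ] 0.13484637878546707 0.02209226664487537
[ 0.55007344 -0.20423502  0.088     ] [ 0.49111693 -0.20844523  0.088     ] [ 0.52059519 -0.20634013  0.088     ] 0.05910664795533497 0.07129102486007563
[ 0.52057507 -0.20485875  0.068     ] [array([ 0.59191098, -0.15175662,  0.068     ]), array([ 0.59659085, -0.25197192,  0.068     ]), array([ 0.4498483 , -0.25760057,  0.068     ]), array([ 0.44395013, -0.15810588,  0.068     ])]
[[-9.35232822e-01  3.54032988e-01 -4.59449106e-04]
 [ 3.54033271e-01  9.35231615e-01 -1.50648591e-03]
 [-1.03654381e-04 -1.57157534e-03 -9.99998760e-01]]
[-0.85566506 -0.74146135  0.02877108]
```

>>> move_arm([
  [[-0.856,-0.741,0.029],-0.061],
  [[-0.856,-0.741,0.029],-0.061],
  [[-0.856,-0.741,0.029],-0.061],
  [[-0.856,-0.741,0.029],-0.061],
  [[-0.856,-0.741,0.029],-0.061],
  [[-0.856,-0.741,0.029],-0.061],
  [[-0.856,-0.741,0.029],-0.061],
  [[-0.856,-0.741,0.029],-0.061],
], fingers=-1)

```text
t: 0.9
tcp_pos: [0.4207, 0.2541, 0.2043]
ee_rot: [-0.0, -0.011, 1.0, 0.0]
ft_force: [1.0, -0.2, 0.7]
width: 0.998
finger_force: 0.0
```

```bash
python3 - <<'E'
from h import *
s=monitor.observe();print(s["t"],s["tcp_pos"],rot(s)[:,0],go([.52,-.206,.22],s),go([.499,.109,.2],s))
E
```

```text
0.9 [0.42067939 0.25407958 0.20426929] [-9.99769665e-01 -2.14619861e-02  4.55962319e-06] [-0.17884689 -0.92420774 -0.031542  ] [-0.15037779 -0.2934549   0.00851257]
```

>>> move_arm([
  [[-0.18,-0.92,-0.03],-0.008],
  [[-0.18,-0.92,-0.03],-0.008],
  [[-0.18,-0.92,-0.03],-0.008],
  [[-0.18,-0.92,-0.03],-0.008],
  [[-0.18,-0.92,-0.03],-0.008],
  [[-0.18,-0.92,-0.03],-0.008],
  [[-0.18,-0.92,-0.03],-0.008],
  [[-0.18,-0.92,-0.03],-0.008],
])

```text
t: 1.7
tcp_pos: [0.5053, -0.1364, 0.2172]
ee_rot: [0.0, -0.036, 0.999, 0.0]
ft_force: [1.0, 0.6, 0.5]
width: 1.001
finger_force: 0.0
```

>>> move_arm([
  [[0,-0.1,0],0],
  [[0,-0.1,0],0],
  [[0,-0.1,0],0],
])

```text
t: 2.0
tcp_pos: [0.5083, -0.1853, 0.2166]
ee_rot: [-0.001, -0.034, 0.999, 0.0]
ft_force: [0.5, 0.1, 0.3]
width: 0.998
finger_force: 0.0
```

```bash
python3 - <<'E'
from h import *
import cv2
s=monitor.observe();print(s["t"],s["tcp_pos"],rot(s)[:,0])
np.save("s1.npy",s,allow_pickle=True)
i=grab_frame("wrist")[:,:,::-1]
cv2.imwrite("pics/w1.png",cv2.convertScaleAbs(i,alpha=1.4))
E
```

```text
2.0 [ 0.50832997 -0.18525306  0.21660325] [-0.99763258 -0.06876045  0.00110891]
```

View pics/w1.png

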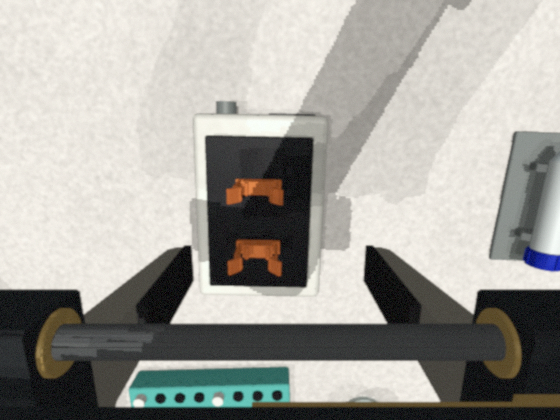

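The wrist view shows both clips between the fingers, at about (255,190) and (256,257). The platform corners are near (206,136), (313,138), (307,287) and (211,285). I'll enlarge this.

```bash
python3 - <<'E'
import cv2
i=cv2.imread("pics/w1.png")[125:300,195:325]
cv2.imwrite("pics/w1c.png",cv2.resize(i,None,fx=3.4,fy=3.4,interpolation=cv2.INTER_CUBIC))
E
```

```text
(no output)
```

View pics/w1c.png

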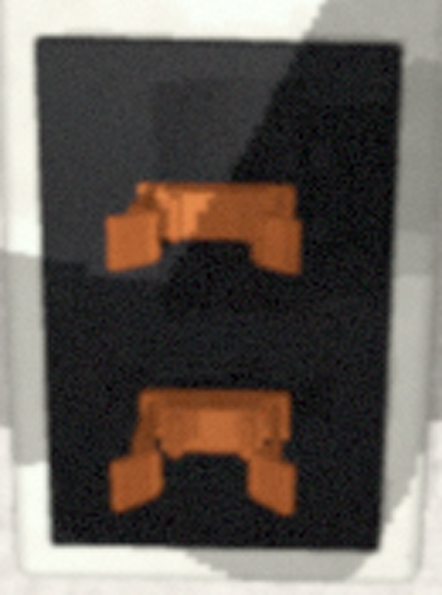

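```bash
python3 - <<'E'
from h import *
s=np.load("s1.npy",allow_pickle=True).item()
o=lambda x,y,z:px("wrist",195+x/3.4,125+y/3.4,z,s)
A=[o(107,244,.127),o(301,246,.127)];B=[o(111,488,.127),o(295,488,.127)]
a=np.mean(A,0);b=np.mean(B,0)
print(A,B,(a+b)/2,np.linalg.norm(a-b),np.arctan2(*(b-a)[1::-1]))
c=[o(*v,.069) for v in((37,37),(401,44),(377,549),(53,543))];print(np.mean(c,0))
for i,j in((0,3),(1,2)):d=c[j]-c[i];print(np.arctan2(d[1],d[0]),np.linalg.norm(d))
for i,j in((0,1),(3,2)):d=c[j]-c[i];print(np.arctan2(-d[0],-d[1])+0, np.linalg.norm(d),d)
s=monitor.observe();m=(a+b)/2
print(s["tcp_pos"],go([.499,.109,.2],s),"tool x",np.arctan2(*rot(s)[1::-1,0]))
E
```

```text
[array([ 0.49208778, -0.22678166,  0.127     ]), array([ 0.48951872, -0.18253135,  0.127     ])] [array([ 0.55198299, -0.2239596 ,  0.127     ]), array([ 0.54895811, -0.17965342,  0.127     ])] [ 0.5206369  -0.20323151  0.127     ] 0.059735327782037974 0.04772855129088908
[ 0.52035427 -0.20317075  0.069     ]
0.048383951639096104 0.14739641936911518
0.04551477770479721 0.14760161508516748
3.091598093770897 0.0973955627267162 [-0.00486722  0.09727387  0.        ]
3.0937008252321907 0.09697195401881445 [-0.00464239  0.09686077  0.        ]
[ 0.50856848 -0.18359816  0.21659658] [-0.02286321  0.58503067  0.03375087] tool x -3.069902979743582
```

>>> move_arm([
  [[-0.023,0.585,0.03],0.008],
  [[-0.023,0.585,0.03],0.008],
  [[-0.023,0.585,0.03],0.008],
  [[-0.023,0.585,0.03],0.008],
  [[-0.023,0.585,0.03],0.008],
  [[-0.023,0.585,0.03],0.008],
  [[-0.023,0.585,0.03],0.008],
  [[-0.023,0.585,0.03],0.008],
])

```text
t: 2.85
tcp_pos: [0.4983, 0.1108, 0.2019]
ee_rot: [-0.0, -0.014, 1.0, 0.0]
ft_force: [0.1, 0.1, 0.7]
width: 0.999
finger_force: 0.0
```

>>> move_arm([
  [[0,0,0],0],
  [[0,0,0],0],
])

```text
t: 3.05
tcp_pos: [0.4994, 0.1071, 0.2023]
ee_rot: [0.0, -0.01, 1.0, -0.0]
ft_force: [-0.4, 0.0, 0.1]
width: 0.998
finger_force: 0.0
```

```bash
python3 - <<'E'
from h import *
import cv2
s=monitor.observe();print(s["t"],s["tcp_pos"],rot(s)[:,0])
np.save("s2.npy",s,allow_pickle=True)
i=grab_frame("wrist")[:,:,::-1]
cv2.imwrite("pics/w2.png",cv2.resize(cv2.convertScaleAbs(i[100:340,150:420],alpha=1.2),None,fx=2.5,fy=2.5,interpolation=cv2.INTER_CUBIC))
E
```

```text
3.05 [0.49939092 0.10713934 0.2022534 ] [-9.99804958e-01 -1.97493339e-02 -1.01002339e-04]
```

View pics/w2.png

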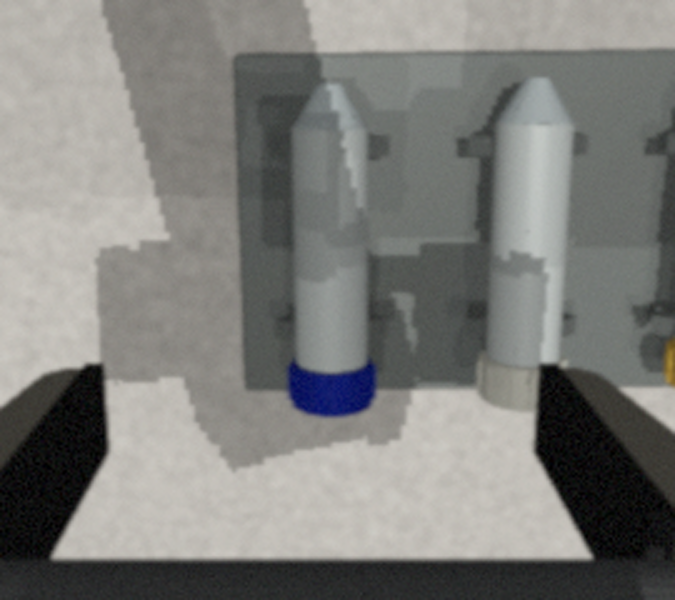

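```bash
python3 - <<'E'
from h import *
s=np.load("s2.npy",allow_pickle=True).item()
o=lambda x,y,z:px("wrist",150+x/2.5,100+y/2.5,z,s)
t=o(330,82,.034);j=o(332.5,365,.034);e=o(332,413,.051)
u=(j-t);L=np.linalg.norm(u);u/=L
print(t,j,e,L,"yaw",np.arctan2(u[1],u[0]),"c",t+u*.066, j-u*.047, e[0]-.066)
s=monitor.observe();print(s["tcp_pos"],rot(s)[:,0])
E
```

```text
[0.43320109 0.10936417 0.034     ] [0.54876224 0.11302212 0.034     ] [0.56328871 0.11290735 0.051     ] 0.11561903160844776 yaw 0.03164331667017755 c [0.49916805 0.11145228 0.034     ] [0.50178577 0.11153514 0.034     ] 0.4972887121986323
[0.49952354 0.10704881 0.20229486] [-9.99810740e-01 -1.94531016e-02 -2.45751484e-04]
```

>>> move_arm([
  [[0,0.006,0.1],0],
  [[0,0.006,0.1],0],
  [[0,0.006,0.1],0],
  [[0,0.006,0.2],0],
  [[0,0.006,0.28],0],
  [[0,0.006,0.34],0],
  [[0,0.006,0.372],0],
  [[0,0.006,0.372],0],
], fingers=-0.3)

```text
t: 3.9
tcp_pos: [0.4994, 0.1107, 0.0158]
ee_rot: [-0.001, -0.01, 1.0, -0.0]
ft_force: [0.4, 0.6, 0.1]
width: 0.651
finger_force: 0.0
```

>>> move_arm([
  [[0,0,0],0],
  [[0,0,0],0],
  [[0,0,0],0],
  [[0,0,0],0],
  [[0,0,0],0],
  [[0,0,0],0],
  [[0,0,0],0],
], fingers=1, newtons=30)

```text
t: 4.6
tcp_pos: [0.5002, 0.1109, 0.0171]
ee_rot: [0.001, -0.011, 1.0, 0.0]
ft_force: [-1.1, -1.6, 7.9]
width: 0.319
finger_force: 30.0
```

>>> move_arm([
  [[0,0,-0.04],0],
  [[0,0,-0.1],0],
  [[0,0,-0.2],0],
  [[0,0,-0.3],0],
  [[0,0,-0.34],0],
  [[0,0,-0.34],0],
  [[0,0,-0.34],0],
], newtons=50)

```text
t: 5.3
tcp_pos: [0.499, 0.1113, 0.186]
ee_rot: [0.0, -0.011, 1.0, 0.0]
ft_force: [-0.4, -1.0, -0.9]
width: 0.315
finger_force: 50.0
```

```bash
python3 - <<'E'
from h import *
s=monitor.observe();print(s["tcp_pos"],s["width"],s["ft_force"],go([.5206,-.2033,.185],s),rot(s)[:,0])
E
```

```text
[0.49898592 0.11133018 0.18601297] 0.31526497559395567 [-0.39681739 -0.95905154 -0.90757659] [-0.02958007 -0.63005007  0.00181646] [-9.99765116e-01 -2.16728212e-02 -4.67606749e-05]
```

>>> move_arm([
  [[-0.03,-0.63,0],-0.004],
  [[-0.03,-0.63,0],-0.004],
  [[-0.03,-0.63,0],-0.004],
  [[-0.03,-0.63,0],-0.004],
  [[-0.03,-0.63,0],-0.004],
  [[-0.03,-0.63,0],-0.004],
  [[-0.03,-0.63,0],-0.004],
  [[-0.03,-0.63,0],-0.004],
])

```text
t: 6.1
tcp_pos: [0.5193, -0.2065, 0.184]
ee_rot: [-0.002, -0.02, 1.0, -0.0]
ft_force: [-0.1, -0.3, -1.1]
width: 0.315
finger_force: 50.0
```

>>> move_arm([
  [[0,0,0],0],
  [[0,0,0],0],
  [[0,0,0],0],
  [[0,0,0],0],
])

```text
t: 6.5
tcp_pos: [0.5214, -0.202, 0.1861]
ee_rot: [0.0, -0.024, 1.0, 0.0]
ft_force: [0.5, -0.7, -1.2]
width: 0.312
finger_force: 50.0
```

```bash
python3 - <<'E'
from h import *
import cv2
s=monitor.observe();print(s["t"],s["tcp_pos"],s["width"],go([.5206,-.2033,.1083],s),np.arctan2(*-rot(s)[1::-1,0]))
i=grab_frame("wrist")[:,:,::-1]
cv2.imwrite("pics/w3.png",cv2.convertScaleAbs(i,alpha=1.3))
E
```

```text
6.5 [ 0.52137341 -0.2020047   0.18612762] 0.3123017742642511 [ 0.0016855  -0.00258172  0.15565395] 0.04872758555700973
```

View pics/w3.png

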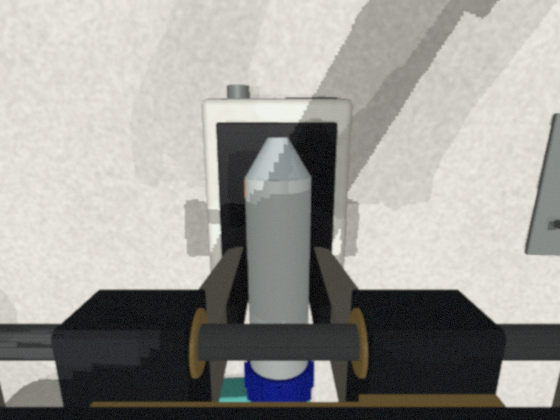

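The tube is held straight, with its tip at (278,138), on the platform's centre line at about column 278. Going down in stages.

>>> move_arm([
  [[0.001,-0.002,0.05],0],
  [[0.001,-0.002,0.1],0],
  [[0.001,-0.002,0.13],0],
  [[0.001,-0.002,0.14],0],
  [[0.001,-0.002,0.14],0],
  [[0.001,-0.002,0.14],0],
])

```text
t: 7.15
tcp_pos: [0.5214, -0.2047, 0.117]
ee_rot: [0.001, -0.023, 1.0, -0.0]
ft_force: [0.4, -0.5, 0.1]
width: 0.313
finger_force: 50.0
```

>>> move_arm([
  [[0,0,0.006],0],
  [[0,0,0.012],0],
  [[0,0,0.018],0],
  [[0,0,0.024],0],
  [[0,0,0.03],0],
  [[0,0,0.03],0],
  [[0,0,0.03],0],
])

```text
t: 7.85
tcp_pos: [0.5226, -0.2044, 0.1026]
ee_rot: [0.002, -0.023, 1.0, -0.0]
ft_force: [0.7, 1.3, 4.4]
width: 0.312
finger_force: 50.0
```

>>> move_arm([
  [[0.001,0.001,0.006],0],
  [[0.001,0.001,0.012],0],
  [[0.001,0.001,0.018],0],
  [[0.001,0.001,0.024],0],
  [[0.001,0.001,0.03],0],
  [[0.001,0.001,0.032],0],
  [[0.001,0.001,0.032],0],
  [[0.001,0.001,0.032],0],
])

```text
t: 8.65
tcp_pos: [0.5201, -0.2038, 0.0878]
ee_rot: [0.0, -0.023, 1.0, 0.001]
ft_force: [-6.8, 3.8, 26.9]
width: 0.313
finger_force: 50.0
```

```bash
python3 - <<'E'
from h import *
s=monitor.observe();print(s["t"],s["tcp_pos"],s["width"],s["ft_force"],s["moment"],np.arctan2(*-rot(s)[1::-1,0]))
E
```

```text
8.65 [ 0.52013854 -0.20382202  0.08780212] 0.3134251087236651 [-6.7785147   3.79796657 26.94845974] [ 0.8817335   1.71142039 -0.02224226] 0.046054982769389505
```

>>> move_arm([
  [[0,0,0],0],
  [[0,0,0],0],
  [[0,0,0],0],
  [[0,0,0],0],
], fingers=-0.2)

```text
t: 9.05
tcp_pos: [0.5197, -0.204, 0.0845]
ee_rot: [-0.001, -0.023, 1.0, 0.0]
ft_force: [-0.1, -0.6, 0.0]
width: 0.597
finger_force: 0.0
```

>>> move_arm([
  [[0,0,-0.05],0],
  [[0,0,-0.12],0],
  [[0,0,-0.22],0],
  [[0,0,-0.32],0],
  [[0,0,-0.32],0],
  [[0,0,-0.32],0],
])

```text
t: 9.65
tcp_pos: [0.5205, -0.204, 0.2458]
ee_rot: [0.001, -0.023, 1.0, -0.0]
ft_force: [-0.8, 0.6, -0.1]
width: 0.599
finger_force: 0.0
```

```bash
python3 - <<'E'
from h import *
import cv2
s=monitor.observe();print(s["t"],s["tcp_pos"],s["width"],s["ft_force"]);np.save("s4.npy",s,allow_pickle=True)
i=grab_frame("wrist")[90:310,180:370,::-1];k=grab_frame("scene")[210:350,150:310,::-1]
f=lambda m:cv2.resize(cv2.convertScaleAbs(m,alpha=1.3),(int(m.shape[1]*560/m.shape[0])*5//8 if 0 else int(m.shape[1]*2.4),int(m.shape[0]*2.4)),interpolation=cv2.INTER_CUBIC)
a=f(i);b=f(k);b=cv2.copyMakeBorder(b,0,a.shape[0]-b.shape[0],0,0,0)
cv2.imwrite("pics/w4.png",np.hstack([a[:,:416],b]))
print(a.shape,b.shape)
E
```

```text
9.65 [ 0.52053289 -0.20400701  0.24583404] 0.599493570548201 [-0.81217957  0.56736082 -0.05196372]
(528, 456, 3) (528, 384, 3)
```

View pics/w4.png

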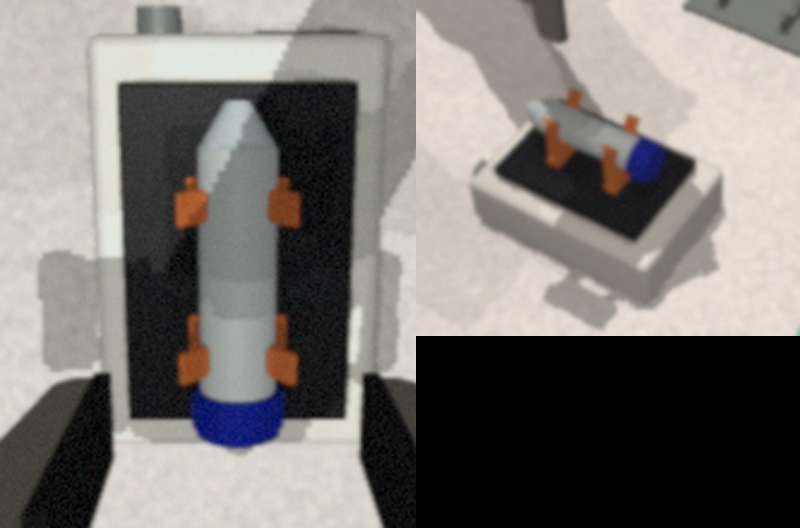

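The tube sits in both clips: tip at crop (237,100), cap edge at (237,398), and jaws above it on both sides. I'll check position and height by triangulating the tip and the cap edge from two cameras.

```bash
python3 - <<'E'
from h import *
s=np.load("s4.npy",allow_pickle=True).item()
w=lambda x,y,z:px("wrist",180+x/2.4,90+y/2.4,z,s)
c=lambda x,y,z:px("scene",150+(x-416)/2.4,210+y/2.4,z)
for z in(.095,.1,.105,.11,.115): print(z,w(237,100,z)[:2],c(530,107,z)[:2],"|",w(237,396,z)[:2],c(634,151,z)[:2])
t=w(237,100,.105);j=w(237,396,.105);u=(j-t)/np.linalg.norm(j-t);print(np.linalg.norm(j-t),t+.0665*u-[.5206,-.2033,.105],j-.047*u-[.5206,-.2033,.105],np.arctan2(u[1],u[0])-.047)
E
```

```text
0.095 [ 0.45348923 -0.20677953] [ 0.44945819 -0.20075391] | [ 0.57361032 -0.20112378] [ 0.55796214 -0.19189357]
0.1 [ 0.4534273  -0.20679525] [ 0.45296646 -0.20420731] | [ 0.57167469 -0.20122772] [ 0.56082414 -0.19539974]
0.105 [ 0.45336536 -0.20681096] [ 0.45647473 -0.2076607 ] | [ 0.56973906 -0.20133165] [ 0.56368614 -0.19890591]
0.11 [ 0.45330342 -0.20682667] [ 0.45998299 -0.2111141 ] | [ 0.56780343 -0.20143558] [ 0.56654814 -0.20241208]
0.115 [ 0.45324148 -0.20684238] [ 0.46349126 -0.2145675 ] | [ 0.56586781 -0.20153951] [ 0.56941014 -0.20591825]
0.11650262627066438 [-8.08229996e-04 -3.83351874e-04 -1.38777878e-17] [ 2.19107357e-03 -2.42133434e-04 -1.38777878e-17] 4.899683245284531e-05
```

Plan position and yaw are right. One enlarged side view will check the cap-end height.

```bash
python3 - <<'E'
from h import *
import cv2
k=grab_frame("scene")[235:300,185:265,::-1]
k=cv2.resize(cv2.convertScaleAbs(k,alpha=1.4),None,fx=9,fy=9,interpolation=cv2.INTER_CUBIC)
# predicted outline points of a tube seated home
c=get_calibration("scene");S=np.array([.5206,-.2033,.105]);R=Ro.from_euler("z",.047).as_matrix()
for x,r in((-.066,0),(-.049,.015),(.047,.015),(.047,.0175),(.066,.0175)):
    a=np.linspace(0,2*np.pi,60);P=S+np.c_[0*a+x,r*np.cos(a),r*np.sin(a)]@R.T
    p=(P@c["R"].T+c["t"])@c["intrinsics"].T;p=((p[:,:2]/p[:,2:]-[185,235])*9+4).astype(np.int32)
    cv2.polylines(k,[p],True,(0,255,0),1); cv2.circle(k,tuple(map(int,p[0])),2,(0,255,0),-1)
cv2.imwrite("pics/s5.png",k)
E
```

```text
(no output)
```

View pics/s5.png

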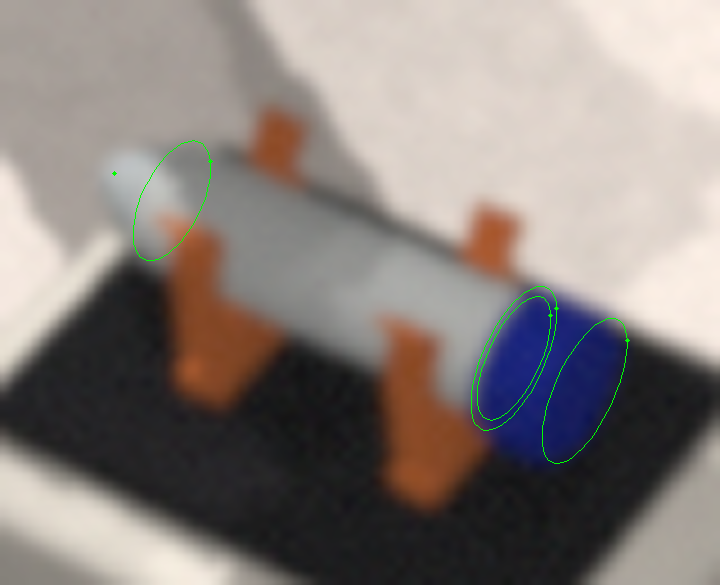

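The outline predicted for a tube fully home matches at the tip (114,173) and at the cap (550,375), to within about half an original pixel. The tube is level and seated, so I'm handing in.

```bash
python3 -c "
from plant import robot;print(robot.finish_job())"
```

```text
the job is handed in; nothing more can be done
None
```

The blue-capped tube is snapped level and centred into both orange clips, and the job is handed in; by my camera checks it sits within about 3 mm of the seat, though the hand-in reported no verdict and I did not re-measure the other two tubes.

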